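Let the specimen shuttle down its gravity track

ROBOT

A 7-joint arm with a two-finger parallel gripper is mounted at the origin on the work surface. World frame = base frame: x ahead of the robot, y to its left, z up, the work surface at z = 0. Lengths are in m, angles in rad, forces in N, time in s.
With the tool pointing down it reaches from about 0.425 to 1.025 m from the base axis. Payload 9.4 kg.
Tool frame: the origin (TCP) lies midway between the tips of the shut fingers; the grasp point (between the pads) lies 19 mm behind it (grip_depth is the z of the grasp point in the tool frame, in m); z points along the fingers, y is the line along which they close (so a half turn about z gives the same grasp; the last joint's range is limited). The gripper opens to 85 mm and grips with 20 to 120 N. Pads are 22 mm wide; open, the fingers measure 114 mm over their backs; the gripper's body (76 mm by 85 mm) begins 54 mm behind the grasp point. The pads swing forward as they close: fully open they stand 13 mm farther back than shut.
Start: joints at [1.265, 0.599, -0.003, 1.599, 0.002, 0.943, -0.08], TCP at [0.164, -0.706, 0.231] pointing down, gripper open.
Joint ranges: [-2.57, 2.57], [-0.35, 1.97], [-1.29, 1.29], [0.11, 2.56], [-1.05, 4.19], [0.11, 1.86], [-2.63, 2.63]. Speed limits (rad/s): [2.22, 2.22, 3.01, 3.01, 3.14, 3.14, 3.14].

INTERFACE

Orientations are given as a unit quaternion [w, x, y, z].
In Python, from plant import state, camera, sign_off, grip_depth gives the robot as it stands.
- The arm moves only by the shell command python3 -m jog 'ROWS' [FORCE]. ROWS is JSON, a list that holds one entry, the list of rows, each a list of 7 numbers: the turn, a rotation vector about the world's x, y, z in rad, then the shift along the world's x, y, z in m, then the closure, from -1 (fully open) to 1 (shut). A call has 1 to 10 rows; each row shifts and turns the commanded pose from where the row before left it; what a row does not reach is not made up. A row lasts 1/12 s, in which the tool goes at most 41.7 mm and 7.16 degrees, less where a joint would pass 70% of its speed; a pose out of reach is approached as far as the arm can. A call is refused whole if a number of a shift passes 0.0417 or a number of a turn 0.125, either way. A call with a gripper value outside its range is refused whole. The fingers move at their own pace and stop on an object; FORCE is the grip in N (left out, the last holds). Time passes only in rows, so rows that do not move let the fingers close. It gives the time, the measured TCP pose, the force, the opening and the grip force at its end, in the units of the state.
- state(): the state, without advancing time (a new reading comes with each control period).
- camera(name): name is "scene" or "side" or "wrist"; returns a dict with "frame" (480x640x3 uint8, red, green, blue), "vfov" (degrees; the focal length in pixels is half the picture's height over the tangent of half this angle, whatever the lens; pixels are square), "cx", "cy" (the principal point, pixels), "extrinsics" (4x4, takes a point from camera to world coordinates); the wrist camera has in their place "mount" (4x4, takes a point from camera to tool coordinates, whose origin is the TCP and whose axes are the flange's). Camera axes: x right, y down, z forward; pixel columns grow to the right and rows downward; lengths in m; the calibration is good to about 2 mm. A picture is of the moment at which its call begins: read the wrist's pose just before it. There is no depth.
- sign_off(): hands the job in; it is judged then, once.
The state is a dict: "time_s": time; "qpos": joint angles; "joint_vel": joint speeds; "tau": joint torques, N m; "ee_pos": TCP position; "tool_rot": TCP orientation; "contact_force": force on the tool from outside, world axes, zero at the start; "torque": the same for the moment, N m; "opening": finger opening in m; "grasp_force": force on a finger pad.
Only numpy, scipy, OpenCV 4.12 (cv2) and the standard library are available. Lean on these libraries where they do the work, as an engineer would, in place of code of your own. Each camera call takes 0.05 s, during which the arm holds its last target. There are 200 camera calls.

TASK

Push the green release knob beside the gravity track fully down so that the specimen shuttle rolls off, get your fingers in front of its orange buffer while it is rolling and catch it so gently, giving way with it, that the sprung buffer never goes in more than about half of its travel. Bring the shuttle to a standstill on your fingers at least 50 mm before its buffer reaches the rubber end stops, then ease it on down until the buffer rests against both stops, and take your hand away. Keep your hand off the specimen pots and leave the other things on the bench alone.

Things in the scene. Friction and masses are not known exactly. Their poses are not given: they have to be found in the camera images.
- rack: Fixed sloping track: two steel rails between blue side plates on aluminium legs, 650 mm long, 200 mm wide over its feet, with the knob bracket reaching out to y = +152 mm near the upper end. Origin under its middle, on the bench (z = 0). x points level in the downhill direction along the track, y across it, z up. Cross members lie 35 mm and more below the rail tops.
- rail_mid (a point): Point midway between the rails at the height of their tops: rack x = 0, y = 0, 96 mm above the bench. The rails are flat-topped bars 14 mm wide and 12 mm high along x at y = +-38 mm, from x = -320 to +324 mm, falling 6.5 mm per 100 mm of x, with open space between. Thin side guides at y = +-68 mm, 12 mm above the rail tops, keep the wheels straight.
- end_stop: Two upright end-stop posts with black rubber sleeves (18 mm diameter) at the rails' lower end, fixed to the rack, at rack x = 324, y = +-38 mm, 55 mm tall above the rails; 58 mm open between them, so that closed fingers can pass out between them. Origin and axes are those of the rack. Their faces towards the shuttle lie at rack x = 315 mm.
- release (a joint): Press of the release knob and of the stop blade linked to it, in m: 0 = up, the blade stands between the rails and holds the shuttle's front cross bar; 0.024 = fully down. From about 0.008 on the shuttle starts to roll. It stays where it is pushed and may be left down; it takes about 4 N plus 20 N per m/s.
- release_top (a point): Centre of the flat top of the green release knob (40 mm diameter), beside the track, at rack x = -198 mm, y = +128 mm, 165 mm above the bench when up. It moves straight down.
- shuttle: Four-wheeled wagon, 124 x 100 mm, wheels of 56 mm diameter; with tray and buffer about 0.68 kg, give or take a quarter. Origin midway between its axles, 28 mm above the rail tops; x points downhill, y across. Starts at rest at rack x = -235 mm. Free, it gains 0.3 to 0.5 m/s2 at first, then within 1 s rolls at a nearly steady 0.18 to 0.24 m/s; left alone it hits the stops after 454 mm or 2.5 s.
- specimens: Open white tray on the shuttle, 120 x 96 x 30 mm, with four closed pots with yellow lids standing in it, tops 88 mm above the shuttle's origin. Not to be touched. Origin: under the middle of the tray, 35 mm above the shuttle's origin.
- buffer_face (a point): Middle of the flat front of the orange buffer plate (86 mm wide, 30 mm tall, 6 mm thick), 96 mm ahead of the shuttle's origin and 4 mm below it when out, 24 mm above the rail tops. At the start its face is at rack x = -139 mm. It rests against the end stops when this point is at rack x = 315 mm.
- buffer (a joint): How far the buffer plate is pushed in, in m: 0 = out, 0.022 = hard in. Spring 100 N/m, damping 2 N per m/s. Rolling freely into fingers that stand still, or into the end stops, pushes it in 14 mm or more, which is too hard; 12 mm is the most allowed. Holding the standing shuttle on the slope pushes it in 3 to 6 mm.
- jar: White specimen jar with yellow lid, 60 mm diameter, 85 mm tall, standing on the bench past the head of the track; to be left alone. Origin under its middle.
- slide_box: Blue slide box 85 x 150 x 35 mm lying on the bench beyond the track; to be left alone. Origin under its middle.
- tray: Stainless instrument case with lid, 89 x 184 x 44 mm, handle to 61 mm, on the bench past the head of the track; to be left alone. Origin under its middle.
There are look-alikes about, which are no part of the job. Of the things that look like the shuttle, the larger one is meant.

How it is judged:
By the outcome, as a careful person would: the job done as asked, in the order asked, and still so for the second after the job is handed in, with the robot touching nothing.
It also fails if it takes over 38 s, if anything falls off the work surface, if the arm or the gripper's body presses on something with over 40 N, if the wrist force passes 120 N, or if a joint passes its speed limit or range.

## Working session

There is one attempt and no reset: what is moved stays moved. The work goes in short steps, Python scripts to look and compute and a shell command to move; the robot and the scene stay as the last step left them, time stands still between calls to the robot, and variables do not carry over. Pictures are saved under pics/ and viewed, at most 10 in all, crops included, and the job is handed in when it is done.

```bash
mkdir -p pics; ls
python3 - <<'E'
from plant import state,camera,grip_depth
import cv2,numpy as np
s=state();print({k:np.round(v,3).tolist() for k,v in s.items()},grip_depth)
for n in("scene","side"):
    c=camera(n);cv2.imwrite(f"pics/{n}0.png",c["frame"][:,:,::-1]);print(n,c["vfov"],c["cx"],c["cy"],np.round(c["extrinsics"],4).tolist())
    np.savez(n+"0.npz",**c)
E
```

```text
pics
{'time_s': 0.0, 'qpos': [1.265, 0.6, -0.003, 1.6, 0.002, 0.943, -0.08], 'joint_vel': [-0.001, -0.001, -0.002, -0.0, 0.0, -0.001, -0.001], 'tau': [0.001, -77.645, 1.565, -25.801, 0.012, 0.009, -0.0], 'ee_pos': [0.164, -0.706, 0.23], 'tool_rot': [-0.001, 0.993, 0.114, -0.0], 'contact_force': [-0.239, -0.597, 0.288], 'torque': [-0.039, -0.04, 0.016], 'grasp_force': 0.0, 'opening': 0.086} -0.0187
scene 54.36544168121675 316.5912971295667 243.31530636239629 [[-0.2353, 0.833, -0.5008, 1.0904], [0.9718, 0.2087, -0.1094, 0.2425], [0.0134, -0.5125, -0.8586, 1.0041], [0.0, 0.0, 0.0, 1.0]]
side 55.730850299938744 319.8797241534152 248.17373691177693 [[-0.7841, -0.4438, 0.4339, 0.1512], [-0.6206, 0.5624, -0.5464, 0.6501], [-0.0015, -0.6977, -0.7164, 0.8056], [0.0, 0.0, 0.0, 1.0]]
```

View pics/scene0.png

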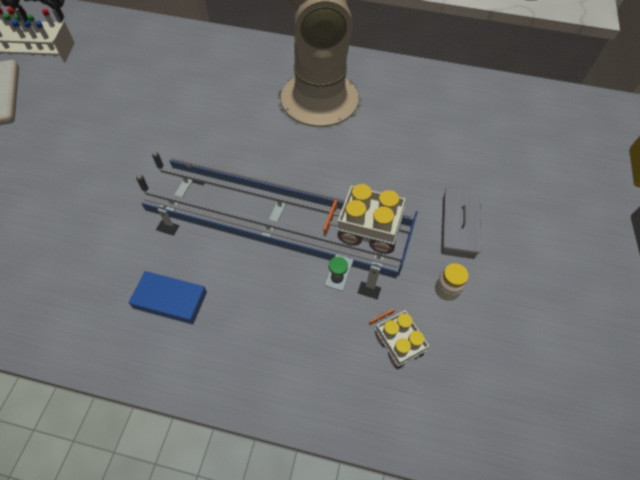

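View pics/side0.png

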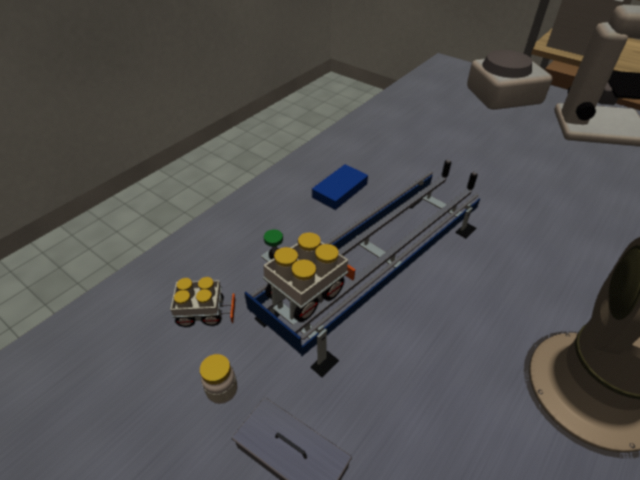

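```bash
cat > h.py <<'E'
import numpy as np,cv2
from scipy.optimize import least_squares
def load(n): return dict(np.load(n+"0.npz"))
def proj(c,P):
    E=np.array(c["extrinsics"]);f=240/np.tan(np.radians(float(c["vfov"]))/2)
    p=(np.atleast_2d(P)-E[:3,3])@E[:3,:3]
    return p[:,:2]/p[:,2:]*f+[float(c["cx"]),float(c["cy"])]
def r2w(q,P):
    c,s=np.cos(q[2]),np.sin(q[2]);P=np.atleast_2d(P)
    return np.c_[q[0]+c*P[:,0]-s*P[:,1],q[1]+s*P[:,0]+c*P[:,1],P[:,2]]
E
python3 - <<'E'
from h import *
def blob(c,lo,hi,box):
    hsv=cv2.cvtColor(c["frame"],cv2.COLOR_RGB2HSV);m=cv2.inRange(hsv,lo,hi)
    k=np.zeros_like(m);x0,y0,x1,y1=box;k[y0:y1,x0:x1]=1;m=m*k
    n,l,st,ce=cv2.connectedComponentsWithStats(m)
    return [(s[4],s[:4].tolist(),np.round(c_,1).tolist()) for s,c_ in zip(st[1:],ce[1:]) if s[4]>25]
S,D=load("scene"),load("side")
for n,c,bg,by in(("scene",S,(310,240,370,300),(335,170,420,240)),("side",D,(255,220,300,260),(260,220,350,285))):
    print(n,"green",blob(c,(50,80,30),(80,255,255),bg),"yellow",blob(c,(18,150,140),(32,255,255),by))
# K: knob, posts(top), lids mean
P=np.array([[-.198,.128,.165],[.324,.038,.130],[.324,-.038,.130],[-.2295,0,.227]])
ps=np.array([[338,264],[141,178],[156,154],[373,203]]);pd=np.array([[273,236],[447,161],[473,174],[307,254]])
f=lambda q:np.r_[(proj(S,r2w(q,P))-ps).ravel(),(proj(D,r2w(q,P))-pd).ravel()]
r=least_squares(f,[.5,0,-1.5],loss="soft_l1");print(r.x,np.round(r.fun,1).reshape(-1,2).tolist())
np.save("q.npy",r.x)
Q=P
big=[]
for c,o in((S,(130,140)),(D,(240,140))):
    im=c["frame"][:,:,::-1]
    im=cv2.resize(im[o[1]:o[1]+150,o[0]:o[0]+265],None,fx=3,fy=3,interpolation=cv2.INTER_CUBIC)[:, :795]
    x=np.array([-.32,.324]);L=[np.c_[x,[y,y],.096-.065*x] for y in(-.038,.038)]
    for P_ in [Q,np.array([[-.139,0,.129],[-.139,.043,.129],[-.139,-.043,.129]])]+L:
        for p in (proj(c,r2w(r.x,P_))-o)*3: cv2.circle(im,tuple(int(v) for v in p),2,(255,0,255),-1)
    big.append(im[:300 if 0 else 450])
cv2.imwrite("pics/cropA.png",big[0]);cv2.imwrite("pics/cropB.png",big[1])
E
```

```text
scene green [(np.int32(271), [329, 257, 19, 18], [337.7, 265.1])] yellow [(np.int32(482), [346, 185, 26, 31], [358.3, 200.3]), (np.int32(502), [374, 191, 25, 32], [385.9, 206.7])]
side green [(np.int32(254), [264, 229, 19, 17], [272.9, 237.1])] yellow [(np.int32(241), [299, 233, 21, 14], [308.9, 239.5]), (np.int32(258), [316, 244, 22, 16], [326.5, 251.5]), (np.int32(265), [275, 248, 22, 15], [285.6, 254.9]), (np.int32(291), [292, 260, 23, 16], [303.4, 267.6])]
[ 0.49256927  0.00697309 -1.65720735] [[1.9, 0.0], [-1.5, -1.8], [-0.8, -0.9], [1.6, -1.0], [-0.8, -0.5], [0.2, -2.2], [0.6, -3.1], [-1.4, 0.0]]
```

View pics/cropA.png

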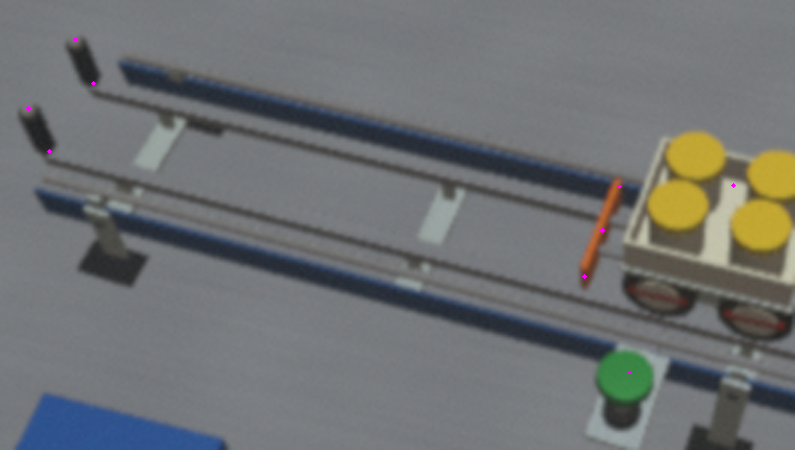

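View pics/cropB.png

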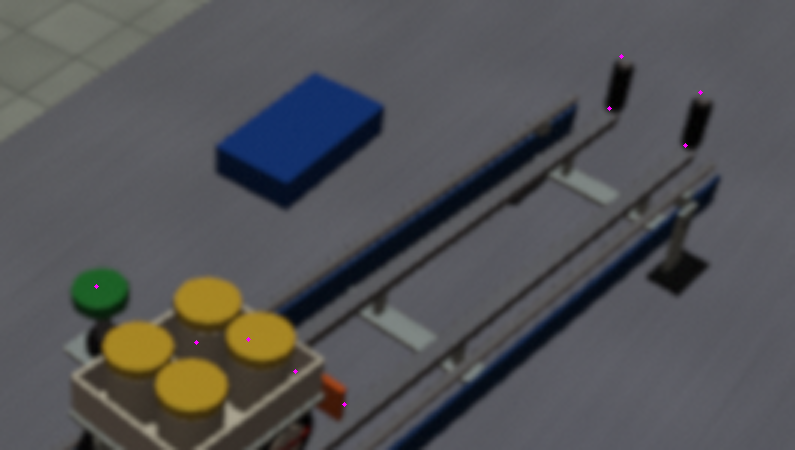

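Run:
```python
from h import *
S,D=load("scene"),load("side")
P=np.array([[-.198,.128,.165],[.324,.038,.130],[.324,-.038,.130],[-.2295,0,.226],[-.139,.0,.129]])
ps=np.array([[338,264.7],[140,177.3],[155.3,154.7],[372.1,203],[330.7,217]]);pd=np.array([[273.3,236],[448,161.3],[474.3,173.2],[306.1,253],[0,0]])
f=lambda q:np.r_[(proj(S,r2w(q,P))-ps).ravel(),(proj(D,r2w(q,P))-pd)[:4].ravel()]
r=least_squares(f,[.5,0,-1.6],loss="soft_l1");print(r.x,np.round(f(r.x),1).reshape(-1,2).tolist())
np.save("q.npy",r.x)
for n,p in (("knob",[-.198,.128,.165]),("buf",[-.139,0,.129]),("b0",[0,0,.12]),("b265",[.265,0,.1]),("b315",[.315,0,.1])): print(n,np.round(r2w(r.x,p),4))
```

```text
[ 0.49276423  0.00574158 -1.66245552] [[0.8, -0.4], [-0.7, -1.7], [-0.2, -2.1], [1.7, -0.3], [-0.7, 0.1], [-0.8, -1.3], [0.0, -2.5], [-0.0, -2.3], [-0.6, 0.6]]
knob [[0.6384 0.1912 0.165 ]]
buf [[0.5055 0.1442 0.129 ]]
b0 [[0.4928 0.0057 0.12  ]]
b265 [[ 0.4685 -0.2581  0.1   ]]
b315 [[ 0.4639 -0.3079  0.1   ]]
```

```bash
python3 -m jog '[[[0,0,-0.105,0.02,0.03,0.02,1],[0,0,-0.105,0.02,0.035,0.02,1],[0,0,-0.105,0.02,0.035,0.01,1],[0.116,-0.01,0,0.02,0.036,0,1],[0.116,-0.01,0,0.02,0.036,0,1],[0.116,-0.01,0,0.02,0.036,0,1],[0,0,0,0.02,0.036,0,1],[0,0,0,0.02,0.036,0,1],[0,0,0,0.02,0.036,0,1],[0,0,0,0.02,0.036,0,1]]]' 30
```

```text
time_s: 0.93
ee_pos: [0.3634, -0.3549, 0.2794]
tool_rot: [-0.174, 0.984, -0.043, 0.007]
contact_force: [0.5, -0.9, -0.0]
opening: 0.0
grasp_force: 0.0
```

```bash
python3 -m jog '[[[0,0,0,0.0275,0.03,0,1],[0,0,0,0.0275,0.03,0,1],[0,0,0,0.0275,0.03,0,1],[0,0,0,0.0275,0.03,0,1],[0,0,0,0.0275,0.03,0,1],[0,0,0,0.0275,0.03,0,1],[0,0,0,0.0275,0.03,0,1],[0,0,0,0.0275,0.03,0,1],[0,0,0,0.0275,0.03,0,1],[0,0,0,0.0275,0.03,0,1]]]' && python3 -m jog '[[[0,0,0,0,0.036,0,1],[0,0,0,0,0.036,0,1],[0,0,0,0,0.036,-0.01,1],[0,0,0,0,0.036,-0.01,1],[0,0,0,0,0.036,-0.01,1],[0,0,0,0,0.036,-0.015,1],[0,0,0,0,0.03,-0.02,1],[0,0,0,0,0,-0.025,1],[0,0,0,0,0,0,1]]]'
python3 - <<'E'
from h import *
from plant import camera,state
s=state();print(s["ee_pos"],s["tool_rot"],s["contact_force"])
out=[]
for n in("scene","side"):
    c=camera(n);p=np.array(s["ee_pos"]);a=proj(c,[p,[.6384,.1912,.165]]);print(a)
    o=(a[1]-[65,50]).astype(int);im=cv2.resize(c["frame"][o[1]:o[1]+110,o[0]:o[0]+130,::-1],None,fx=3,fy=3)
    for q in a: cv2.circle(im,tuple(int(v) for v in (q-o)*3),2,(255,0,255),-1)
    out.append(im)
cv2.imwrite("pics/knob.png",np.hstack(out))
E
```

```text
time_s: 1.77
ee_pos: [0.6389, -0.055, 0.2795]
tool_rot: [-0.174, 0.984, -0.043, 0.007]
contact_force: [0.5, -0.6, -0.2]
opening: 0.0001
grasp_force: 0.0
time_s: 2.52
ee_pos: [0.6349, 0.1913, 0.1853]
tool_rot: [-0.173, 0.984, -0.041, 0.004]
contact_force: [-1.0, -1.6, -0.4]
opening: -0.0
grasp_force: 0.0
[0.63485429 0.19134064 0.18529875] [-0.1731124   0.98404942 -0.04080251  0.00374102] [-0.9653561  -1.62295556 -0.39684256]
[[339.78998881 258.0216086 ]
 [338.79856416 264.31849358]]
[[272.94246155 228.18734741]
 [272.45406424 234.70388459]]
```

View pics/knob.png

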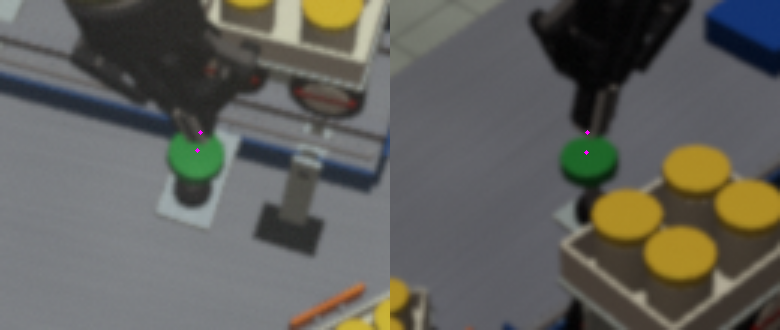

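```bash
cat > track.py <<'E'
from h import *
q=np.load("q.npy")
def back(c,uv,zf,it=3):
    E=np.array(c["extrinsics"]);f=240/np.tan(np.radians(float(c["vfov"]))/2)
    d=np.c_[(uv-[float(c["cx"]),float(c["cy"])])/f,np.ones(len(uv))]@E[:3,:3].T;o=E[:3,3]
    co,si=np.cos(q[2]),np.sin(q[2]);x=np.zeros(len(uv))
    for _ in range(it+2):
        p=o+d*((zf(x)-o[2])/d[:,2])[:,None];a=p[:,:2]-q[:2]
        x=a[:,0]*co+a[:,1]*si;y=-a[:,0]*si+a[:,1]*co
    return x,y
def meas(c,lo,hi,h,hw,xr=(-.33,.36)):
    m=cv2.inRange(cv2.cvtColor(c["frame"],cv2.COLOR_RGB2HSV),lo,hi);v,u=np.nonzero(m)
    x,y=back(c,np.c_[u,v],lambda x:.096-.065*x+h)
    k=(abs(y)<hw)&(x>xr[0])&(x<xr[1]);return (x[k].mean() if k.any() else np.nan),k.sum(),(np.ptp(y[k]) if k.any() else 0)
Y=((18,150,120),(32,255,255));O=((2,150,80),(14,255,255))
def lid(c): return meas(c,*Y,.116,.065)
def buf(c): return meas(c,*O,.030,.055)
REF=None
def ref():
    S,D=load("scene"),load("side");return [-.235-lid(S)[0],-.235-lid(D)[0],-.139-buf(S)[0]]
def now():
    from plant import camera,state
    r=ref();s=state();p=np.array(s["ee_pos"]);a=p[:2]-q[:2];co,si=np.cos(q[2]),np.sin(q[2])
    tx,ty=a@[co,si],a@[-si,co]
    D=camera("side");S=camera("scene")
    l1,l2,b=lid(S),lid(D),buf(S)
    s1,s2,bb=l1[0]+r[0],l2[0]+r[1],b[0]+r[2]
    print("t %.2f tcp rack x %.1f y %.1f z-rail %.1f | shuttle scene %.1f(%d) side %.1f(%d) | buf %.1f(%d) | push-in %.1f | tcp-buf0(side) %.1f | F %s"%(s["time_s"],tx*1e3,ty*1e3,(p[2]-.096+.065*tx)*1e3,s1*1e3,l1[1],s2*1e3,l2[1],bb*1e3,b[1],(s2+.096-bb)*1e3,(tx-s2-.096)*1e3,np.round(s["contact_force"],1)))
    return S,D
if __name__=="__main__":now()
E
python3 -c "
from track import *
print(ref(),lid(load('scene')),lid(load('side')),buf(load('scene')))
now()"
python3 -m jog '[[[0,0,0,0.003,0,-0.008,1],[0,0,0,0,0,-0.007,1],[0,0,0,0,0,0,1]]]'
python3 -m jog '[[[0,0,0,0,0,-0.004,1],[0,0,0,0,0,0,1]]]'
```

```text
[np.float64(-0.007647595120549772), np.float64(-0.004518353052516438), np.float64(-0.0005955637741509312)] (np.float64(-0.22735240487945022), np.int64(1025), np.float64(0.08399825017488069)) (np.float64(-0.23048164694748355), np.int64(1141), np.float64(0.08394198631182781)) (np.float64(-0.13840443622584908), np.int64(98), np.float64(0.08836659737917377))
t 2.62 tcp rack x -195.2 y 127.5 z-rail 80.4 | shuttle scene -234.9(1034) side -235.2(1171) | buf -138.6(12) | push-in -0.6 | tcp-buf0(side) -56.0 | F [ 0.9 -1.8 -0.4]
time_s: 2.97
ee_pos: [0.6409, 0.1883, 0.1738]
tool_rot: [-0.173, 0.984, -0.043, 0.007]
contact_force: [-0.7, -0.2, -0.2]
opening: -0.0002
grasp_force: 0.0
time_s: 3.13
ee_pos: [0.6407, 0.189, 0.1702]
tool_rot: [-0.174, 0.984, -0.043, 0.007]
contact_force: [-0.1, -0.2, -0.2]
opening: -0.0001
grasp_force: 0.0
```

```bash
python3 -m jog '[[[0,0,0,0,0,-0.003,1],[0,0,0,0,0,0,1]]]'; python3 -m jog '[[[0,0,0,0,0,-0.003,1],[0,0,0,0,0,0,1]]]';python3 track.py
```

```text
time_s: 3.3
ee_pos: [0.6409, 0.1893, 0.1675]
tool_rot: [-0.174, 0.984, -0.042, 0.007]
contact_force: [-0.2, 0.1, 0.5]
opening: -0.0004
grasp_force: 0.0
time_s: 3.47
ee_pos: [0.641, 0.1893, 0.1648]
tool_rot: [-0.174, 0.984, -0.042, 0.008]
contact_force: [-0.8, 0.1, 2.2]
opening: -0.0
grasp_force: 0.9
t 3.47 tcp rack x -196.4 y 130.8 z-rail 56.0 | shuttle scene -235.0(1032) side -235.0(1170) | buf -138.6(34) | push-in -0.4 | tcp-buf0(side) -57.4 | F [-0.8  0.1  2.2]
```

```bash
python3 -m jog '[[[0,0,0,0,0,-0.004,1],[0,0,0,0,0,0,1]]]'; python3 -m jog '[[[0,0,0,0,0,-0.010,1],[0,0,0,0,0,-0.008,1]]]';python3 track.py
```

```text
time_s: 3.73
ee_pos: [0.6411, 0.1894, 0.1605]
tool_rot: [-0.174, 0.984, -0.042, 0.008]
contact_force: [0.1, -0.3, 2.3]
opening: -0.0
grasp_force: 1.1
time_s: 3.9
ee_pos: [0.6415, 0.1895, 0.1431]
tool_rot: [-0.174, 0.984, -0.042, 0.008]
contact_force: [0.1, -0.6, 5.8]
opening: -0.0003
grasp_force: 2.8
t 3.90 tcp rack x -196.7 y 131.3 z-rail 34.3 | shuttle scene -226.4(1026) side -230.1(1164) | buf -130.1(29) | push-in -4.0 | tcp-buf0(side) -62.6 | F [ 0.1 -0.6  5.8]
```

```bash
python3 -m jog '[[[0,0,0,0,0,-0.005,1]]]'
```

```text
time_s: 4.08
ee_pos: [0.642, 0.1897, 0.141]
tool_rot: [-0.174, 0.984, -0.042, 0.009]
contact_force: [-20.4, -18.5, 79.7]
opening: 0.0002
grasp_force: 39.9
```

```bash
python3 -m jog '[[[0,0,0,-0.010,-0.034,0.014,1],[0,0,0,-0.0195,-0.0315,-0.004,1],[0,0,0,-0.021,-0.0315,-0.006,1],[0,0,0,-0.021,-0.0315,-0.006,1],[0,0,0,-0.021,-0.0315,-0.006,1],[0,0,0,-0.021,-0.0295,-0.006,1]]]';python3 track.py
```

```text
time_s: 4.58
ee_pos: [0.5263, -0.0017, 0.1234]
tool_rot: [-0.173, 0.984, -0.042, 0.008]
contact_force: [0.5, -0.5, -0.6]
opening: -0.0003
grasp_force: 0.0
t 4.58 tcp rack x 4.4 y 34.1 z-rail 27.6 | shuttle scene -127.1(963) side -136.4(957) | buf -30.9(108) | push-in -9.5 | tcp-buf0(side) 44.8 | F [ 0.5 -0.5 -0.6]
```

```bash
python3 -m jog '[[[0,0,0,-0.0192,-0.0233,-0.004,1],[0,0,0,-0.0192,-0.0233,-0.004,1],[0,0,0,-0.001,-0.009,-0.001,1],[0,0,0,-0.001,-0.010,-0.001,1]]]';python3 track.py
```

```text
time_s: 5.02
ee_pos: [0.4865, -0.0667, 0.1135]
tool_rot: [-0.174, 0.984, -0.043, 0.007]
contact_force: [0.8, 0.3, 0.9]
opening: 0.0001
grasp_force: 0.0
t 5.02 tcp rack x 72.7 y 0.4 z-rail 22.2 | shuttle scene -40.9(912) side -51.6(805) | buf 56.8(97) | push-in -12.5 | tcp-buf0(side) 28.3 | F [0.8 0.3 0.9]
```

```bash
python3 -m jog '[[[0,0,0,-0.0016,-0.018,-0.0012,1],[0,0,0,-0.0016,-0.017,-0.0011,1],[0,0,0,-0.0015,-0.016,-0.001,1],[0,0,0,-0.0014,-0.015,-0.001,1],[0,0,0,-0.0013,-0.014,-0.0009,1],[0,0,0,-0.0011,-0.012,-0.0008,1],[0,0,0,-0.001,-0.011,-0.0007,1],[0,0,0,-0.0009,-0.0095,-0.0006,1],[0,0,0,-0.0007,-0.008,-0.0005,1],[0,0,0,-0.0006,-0.0065,-0.0004,1]]]' && python3 -m jog '[[[0,0,0,-0.0005,-0.005,-0.0003,1],[0,0,0,-0.0004,-0.004,-0.0003,1],[0,0,0,-0.0003,-0.003,-0.0002,1],[0,0,0,-0.0002,-0.002,-0.0001,1],[0,0,0,-0.0001,-0.001,-0.0001,1],[0,0,0,0,0,0,1]]]';python3 track.py
```

```text
time_s: 5.95
ee_pos: [0.4755, -0.1938, 0.1055]
tool_rot: [-0.173, 0.984, -0.043, 0.008]
contact_force: [-0.6, -0.7, 0.3]
opening: 0.0001
grasp_force: 0.4
time_s: 6.45
ee_pos: [0.4738, -0.2078, 0.1046]
tool_rot: [-0.174, 0.984, -0.042, 0.007]
contact_force: [-0.3, -0.0, -0.0]
opening: 0.0002
grasp_force: 0.3
t 6.45 tcp rack x 214.4 y 0.7 z-rail 22.5 | shuttle scene 111.5(833) side 110.4(610) | buf 202.0(30) | push-in 4.4 | tcp-buf0(side) 7.9 | F [-0.3 -0.  -0. ]
```

```bash
python3 -m jog '[[[0,0,0,0,0,0,1],[0,0,0,0,0,0,1],[0,0,0,0,0,0,1],[0,0,0,0,0,0,1]]]';python3 - <<'E'
from track import *
S,D=now()
cv2.imwrite("pics/held.png",np.hstack([cv2.resize(c["frame"][y:y+130,x:x+130,::-1],None,fx=3,fy=3) for c,x,y in((S,130,120),(D,370,140))]))
E
```

```text
time_s: 6.88
ee_pos: [0.4738, -0.2077, 0.1046]
tool_rot: [-0.174, 0.984, -0.042, 0.007]
contact_force: [0.6, -1.0, 0.5]
opening: -0.0001
grasp_force: 0.3
t 6.88 tcp rack x 214.3 y 0.7 z-rail 22.5 | shuttle scene 111.5(837) side 110.5(612) | buf 201.2(34) | push-in 5.3 | tcp-buf0(side) 7.8 | F [ 0.6 -1.   0.5]
```

View pics/held.png

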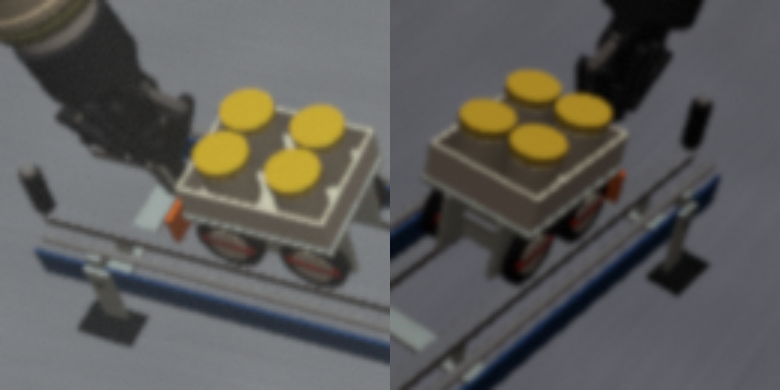

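```bash
python3 -m jog '[[[0,0,0,-0.0002,-0.002,-0.0001,1],[0,0,0,-0.0003,-0.003,-0.0002,1],[0,0,0,-0.0004,-0.004,-0.0003,1],[0,0,0,-0.0005,-0.005,-0.0003,1],[0,0,0,-0.0005,-0.005,-0.0003,1],[0,0,0,-0.0005,-0.005,-0.0003,1],[0,0,0,-0.0005,-0.005,-0.0003,1],[0,0,0,-0.0005,-0.005,-0.0003,1],[0,0,0,-0.0005,-0.005,-0.0003,1],[0,0,0,-0.0005,-0.005,-0.0003,1]]]' && python3 -m jog '[[[0,0,0,-0.0005,-0.005,-0.0003,1],[0,0,0,-0.0005,-0.005,-0.0003,1],[0,0,0,-0.0005,-0.005,-0.0003,1],[0,0,0,-0.0005,-0.005,-0.0003,1],[0,0,0,-0.0005,-0.005,-0.0003,1],[0,0,0,-0.0005,-0.005,-0.0003,1],[0,0,0,-0.0004,-0.004,-0.0003,1],[0,0,0,-0.0003,-0.003,-0.0002,1],[0,0,0,-0.0002,-0.002,-0.0001,1],[0,0,0,-0.0001,-0.001,-0.0001,1]]]';python3 track.py
```

```text
time_s: 7.82
ee_pos: [0.4694, -0.2524, 0.1018]
tool_rot: [-0.174, 0.984, -0.042, 0.007]
contact_force: [0.1, -1.6, -0.1]
opening: 0.0
grasp_force: 0.1
time_s: 8.65
ee_pos: [0.4655, -0.2922, 0.0994]
tool_rot: [-0.174, 0.984, -0.043, 0.008]
contact_force: [0.8, -0.2, 0.2]
opening: -0.0003
grasp_force: 0.3
t 8.65 tcp rack x 299.1 y 0.1 z-rail 22.8 | shuttle scene 195.9(795) side 194.3(522) | buf 283.5(33) | push-in 6.8 | tcp-buf0(side) 8.9 | F [ 0.8 -0.2  0.2]
```

```bash
python3 -m jog '[[[0,0,0,-0.0002,-0.002,-0.0001,1],[0,0,0,-0.0002,-0.002,-0.0001,1],[0,0,0,-0.0002,-0.002,-0.0002,1],[0,0,0,-0.0002,-0.002,-0.0001,1],[0,0,0,-0.0002,-0.002,-0.0001,1],[0,0,0,-0.0002,-0.002,-0.0001,1],[0,0,0,-0.0002,-0.002,-0.0002,1],[0,0,0,-0.0002,-0.002,-0.0001,1],[0,0,0,-0.0002,-0.002,-0.0001,1],[0,0,0,-0.0002,-0.002,-0.0001,1]]]' && python3 -m jog '[[[0,0,0,-0.0002,-0.002,-0.0001,1],[0,0,0,-0.0002,-0.002,-0.0001,1],[0,0,0,-0.0002,-0.002,-0.0002,1],[0,0,0,-0.0002,-0.002,-0.0001,1],[0,0,0,-0.0002,-0.002,-0.0001,1],[0,0,0,-0.0002,-0.002,-0.0001,1],[0,0,0,-0.0002,-0.002,-0.0002,1],[0,0,0,-0.0002,-0.002,-0.0001,1],[0,0,0,-0.0002,-0.002,-0.0001,1],[0,0,0,0,0,0,1]]]';python3 track.py
```

```text
time_s: 9.58
ee_pos: [0.4634, -0.312, 0.0982]
tool_rot: [-0.174, 0.984, -0.042, 0.007]
contact_force: [-0.2, -0.7, 0.1]
opening: -0.0002
grasp_force: 0.2
time_s: 10.42
ee_pos: [0.4616, -0.3303, 0.097]
tool_rot: [-0.173, 0.984, -0.043, 0.007]
contact_force: [0.2, -0.4, -0.1]
opening: 0.0002
grasp_force: 0.0
t 10.42 tcp rack x 337.5 y -0.3 z-rail 23.0 | shuttle scene 222.3(778) side 220.9(507) | buf 312.4(41) | push-in 4.5 | tcp-buf0(side) 20.6 | F [ 0.2 -0.4 -0.1]
```

```bash
python3 -m jog '[[[0,0,0,-0.0005,-0.005,0,1],[0,0,0,-0.001,-0.01,0,1],[0,0,0,-0.001,-0.015,0,1],[0,0,0,-0.002,-0.02,0,1],[0,0,0,-0.002,-0.02,0.005,1],[0,0,0,-0.002,-0.02,0.015,1],[0,0,0,-0.002,-0.02,0.03,1],[0,0,0,0,-0.02,0.035,1],[0,0,0,0,-0.01,0.035,1],[0,0,0,0,0,0.02,1]]]' && python3 -m jog '[[[0,0,0,0,0,0,1],[0,0,0,0,0,0,1],[0,0,0,0,0,0,1],[0,0,0,0,0,0,1],[0,0,0,0,0,0,1],[0,0,0,0,0,0,1]]]'
python3 - <<'E'
from track import *
S,D=now()
cv2.imwrite("pics/end.png",np.hstack([cv2.resize(c["frame"][y:y+130,x:x+130,::-1],None,fx=3,fy=3) for c,x,y in((S,110,120),(D,390,120))]))
E
```

```text
time_s: 11.35
ee_pos: [0.4504, -0.4753, 0.2407]
tool_rot: [-0.171, 0.984, -0.044, 0.009]
contact_force: [0.2, 0.0, 0.7]
opening: -0.0001
grasp_force: 0.0
time_s: 11.85
ee_pos: [0.4509, -0.4695, 0.2361]
tool_rot: [-0.174, 0.984, -0.042, 0.007]
contact_force: [0.4, 0.2, 0.8]
opening: 0.0002
grasp_force: 0.0
t 11.85 tcp rack x 477.0 y 1.8 z-rail 171.1 | shuttle scene 222.3(772) side 220.9(500) | buf 312.7(37) | push-in 4.2 | tcp-buf0(side) 160.2 | F [0.4 0.2 0.8]
```

View pics/end.png

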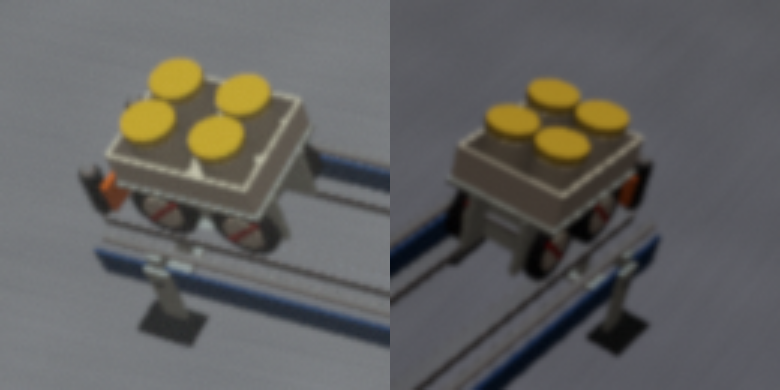

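The shuttle stands at the posts with its buffer against both sleeves, all four pots are in place, and the hand is clear.

```bash
python3 -c "
from plant import sign_off
print(sign_off())"
```

```text
the job is handed in; nothing more can be done
None
```

The job is handed in: I pressed the knob fully down (about 80 N on the fingers at the bottom), caught the shuttle and brought it to rest with its buffer about 110 mm before the stops, then eased it onto both stops and moved the hand clear; the buffer measured 4–7 mm in at each standstill, but I could not measure its peak during the catch.

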